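# Unbolt and open the shutter of a sample box

### The job

Open the steel sample box: with one fingertip hold the ribbed safety catch pressed down while the other fingertip slides the bolt by its upright knob all the way back, out of the staple; let the catch spring up again so that it keeps the bolt drawn; then push the sliding shutter fully open by its finger stop. Everything is pushed or pressed, nothing is grasped or lifted, and the other things on and around the box stay where they are.

Things in the scene. Friction and masses are not known exactly. Their poses are not given: they have to be found in the camera images.
- sample_box: grey steel box, immovable, 200 (its x) x 230 (its y) x 80 high. Origin: centre of its underside; x points to its rear (ahead when yaw is 0), y to its left, z up; yaw within 0.3 rad. On top at the front the bolt lies along y (axis x = -55, height 90) in two brackets under the catch plate (x -70 to -40, y -14 to 40, height 97); staple and shutter are to its right, the knob to its left
- plate_top (a point): centre of the top of the safety catch's ribbed thumb plate: dark steel, 50 long (along the box's y) x 30 wide (along its x) x 4 thick, top 110 above the box's underside when up. Between the plate's left edge and the knob there are 27 mm free for a finger while the bolt is shut; there the rod's top is at height 94. Axes as the box's
- catch (a joint): how far the catch is pressed straight down: 0 up, 0.008 fully down on its stop. Spring: 3.3 N at the top, 7.7 N at the bottom. Pressed more than about 0.005 its tooth is below the lug of the bolt and the bolt can slide; let go, it springs up
- knob_top (a point): centre of the top of the bolt's upright knob: steel, 14 mm diameter (its upper 26 mm), top 126.5 above the box's underside, so 16.5 above the catch plate when up and 24.5 above it when down. Axes as the box's
- bolt (a joint): how far the bolt is drawn to the left (along the box's +y, away from the staple): 0 shut, through the staple (1.5 mm of play while the catch is up); 0.024 fully drawn, against its stop. From 0.017 on it is clear of the staple and the catch can spring up behind its lug, which keeps it drawn. It is stiff (about 1 N) and has no spring
- stop_face (a point): middle of the top front edge of the shutter's finger stop: a bar 56 long (along the box's y), upright on its front face (-x side), sloping away behind; its top is 97 above the box's underside, 20 above the shutter plate, and the box's front lip before it is at height 80. Axes as the box's
- shutter (a joint): how far the shutter is pushed back along the box's +x: 0 shut, 0.070 fully open against its stop. About 1.5 N of friction, stays where it is left; it has 2 mm of play and no more while the bolt is through the staple
- cal_weight: brass 50 g weight, 20 dia x 33 high, standing on the rear left of the box's deck; a bystander. Origin: centre of its underside
- slide_case: flat dark plastic case, 151 x 32 x 21, lying on the box's rear cover; a bystander. Origin: centre of its underside
- reagent_bottle_1: small capped bottle, 44 dia x 109 high, standing left of the box; a bystander. Origin: centre of its underside
- reagent_bottle_2: small capped bottle, 46 dia x 109 high, standing left of the box; a bystander. Origin: centre of its underside
- beaker: small beaker, 48 dia x 57 high, standing on the right of the worktop; a bystander. Origin: centre of its underside
- sample_bottle_1: capped bottle, 51 dia x 139 high, right rear of the worktop; a bystander. Origin: centre of its underside
- sample_bottle_2: capped bottle, 50 dia x 139 high, right rear of the worktop; a bystander. Origin: centre of its underside

How it is judged:
By the outcome, as a careful person would: the job done as asked, in the order asked, and still so for the second after the job is handed in, with the robot touching nothing.
It also fails if it takes over 45 s, if anything falls off the work surface, if the arm or the gripper's body presses on something with over 40 N, if the wrist force passes 120 N, or if a joint passes its speed limit or range.

### The arm

A 7-joint arm with a two-finger parallel gripper is mounted at the origin on a cart in front of the work surface, level with it; the furniture and walls round the work are solid. World frame = base frame: x ahead of the robot, y to its left, z up, the work surface at z = 0. Lengths are in m, angles in rad, forces in N, time in s.
With the tool pointing down it reaches from about 0.35 to 0.9 m from the base axis. Payload 7.2 kg.
Tool frame: the origin (TCP) lies on the centre line of the jaws, within the pads' length; the fingertips stand 14 mm ahead of it and the grasp point (between the pads) lies 5 mm behind it; z points along the fingers, y is the direction in which the jaws open and shut (so a half turn about z gives the same grasp; the last joint's range is limited). The gripper opens to 85 mm and grips with 20 to 120 N. Pads are 22 mm wide; open, the fingers measure 114 mm over their backs; the gripper's body (76 mm by 85 mm) begins 54 mm behind the grasp point. The pads swing forward as they close: fully open they stand 13 mm farther back than shut.
Start: joints at [-1.259, 0.411, -0.013, 1.596, 0.006, 1.134, -0.082], TCP at [0.232, 0.58, 0.245] pointing down, gripper open.
Joint ranges: [-2.95, 2.95], [-0.29, 1.99], [-1.47, 1.44], [0.14, 2.54], [-1.03, 4.17], [0.13, 1.85], [-2.86, 2.86]. Speed limits (rad/s): [2.39, 2.39, 3.01, 3.01, 3.14, 3.14, 3.14].

### API

Orientations are given as a 3x3 rotation matrix whose columns are the frame's x, y, z axes.
In Python, from cell import env, vision gives the robot as it stands.
- The arm moves only by the shell command python3 -m handwheel 'ROWS' [FORCE]. ROWS is text: rows parted by semicolons, each of 5 numbers parted by spaces: the gripper's target within -1 to 1 (shut at 1, half-way at 0, fully open at -1), then the shift along the tool's x, y, z in m, then the turn about the tool's z in rad. A call has 1 to 8 rows; each row shifts and turns the commanded pose from where the row before left it, along the tool's axes as they then stand; what a row does not reach is not made up. A row lasts 1/10 s, in which the tool goes at most 50 mm and 8.59 degrees, less where a joint would pass 70% of its speed; a pose out of reach is approached as far as the arm can. A call is refused whole if a number of a shift passes 0.05 or a number of a turn 0.15, either way. A call with a gripper value outside its range is refused whole. The fingers move at their own pace and stop on an object; FORCE is the grip in N (left out, the last holds). Time passes only in rows, so rows that do not move let the fingers close. It gives the time, the measured TCP pose, the force and the opening at its end, in the units of the state.
- env.state(): the state, without advancing time (a new reading comes with each control period).
- vision.capture(name): name is "scene" or "top" or "wrist"; returns a dict with "color" (420x560x3 uint8, blue, green, red), "depth" (420x560 float32, m along the optical axis (not along the pixel's ray), 0 where there is no reading), "fx", "fy", "cx", "cy" (pixels), "world_from_camera" (4x4, takes a point from camera to world coordinates). Camera axes: x right, y down, z forward; pixel columns grow to the right and rows downward; lengths in m; the calibration is good to about 2 mm. A picture is of the moment at which its call begins.
- env.hand_in(): hands the job in, once; it reports no verdict.
The state is a dict: "time_s": time; "qpos": joint angles; "joint_vel": joint speeds; "effort": joint torques, N m; "ee_pos": TCP position; "tool_rot": TCP orientation; "ft_force": force on the tool from outside, world axes, zero at the start; "moment": the same for the moment, N m; "finger_gap": finger opening in m.
Only numpy, scipy, OpenCV 4.12 (cv2) and the standard library are available. Lean on these libraries where they do the work, as an engineer would, in place of code of your own. Each camera call takes 0.05 s, during which the arm holds its last target. There are 200 camera calls.

## Working session

There is one attempt and no reset: what is moved stays moved. The work goes in short steps, Python scripts to look and compute and a shell command to move; the robot and the scene stay as the last step left them, time stands still between calls to the robot, and variables do not carry over. Pictures are saved under pics/ and viewed, about 8 in all and at most 12, crops included, and the job is handed in when it is done.

```bash
ls; mkdir -p pics
python3 - <<'E'
from cell import env, vision
import cv2,numpy as np
s=env.state(); print({k:np.round(v,3).tolist() for k,v in s.items()})
for n in("scene","top"):
    c=vision.capture(n); cv2.imwrite(f"pics/{n}0.png",c["color"]); np.savez(f"pics/{n}0.npz",**c)
    print(n,c["fx"],c["cx"],c["cy"],np.round(c["world_from_camera"],3).tolist())
E
```

```text
pics
{'time_s': 0.0, 'qpos': [-1.259, 0.412, -0.013, 1.597, 0.006, 1.134, -0.082], 'joint_vel': [0.001, 0.0, -0.001, -0.0, -0.001, -0.002, 0.0], 'effort': [-0.001, -60.061, 0.682, -29.942, 0.014, 0.01, -0.0], 'ee_pos': [0.232, 0.58, 0.244], 'tool_rot': [[-0.929, 0.371, -0.001], [0.371, 0.929, -0.002], [-0.0, -0.002, -1.0]], 'ft_force': [0.15, 0.54, 0.441], 'moment': [-0.013, -0.023, -0.033], 'finger_gap': 0.085}
scene 517.0713210895605 268.9002819595843 213.43643594944086 [[0.456, -0.618, 0.641, -0.346], [-0.89, -0.322, 0.324, -0.461], [0.006, -0.718, -0.696, 1.109], [0.0, 0.0, 0.0, 1.0]]
top 430.91734689666816 282.21222245378226 209.17315753516718 [[0.027, -0.98, 0.196, 0.335], [-1.0, -0.027, 0.004, 0.023], [0.001, -0.196, -0.981, 1.276], [0.0, 0.0, 0.0, 1.0]]
```

View pics/top0.png

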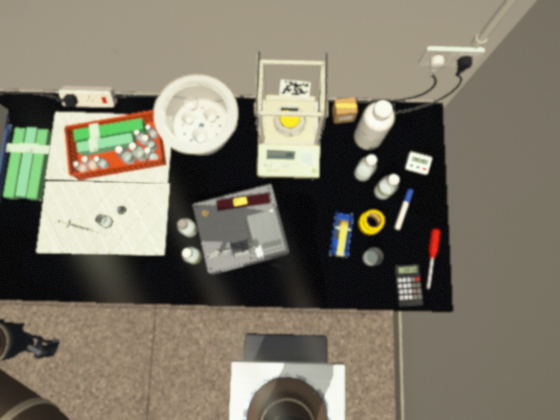

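View pics/scene0.png

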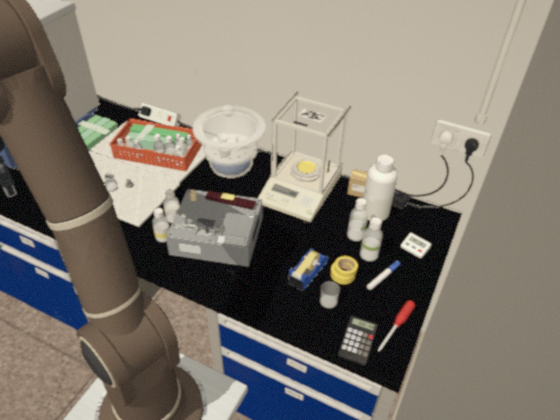

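The top view shows the box at about (240,230), two bottles left of it at (187,227) and (190,255), and the arm at the lower left. Next: the box pose from depth, with enlarged crops.

```bash
cat > h.py <<'E'
import numpy as np,cv2
def load(n):
    return dict(np.load(f"pics/{n}.npz"))
def world(c):
    v,u=np.mgrid[:420,:560]; d=c["depth"]
    p=np.stack([(u-c["cx"])/c["fx"]*d,(v-c["cy"])/c["fy"]*d,d],-1)
    T=c["world_from_camera"]; return p@T[:3,:3].T+T[:3,3]
def ray(c,u,v,z):
    T=c["world_from_camera"]; r=T[:3,:3]@np.array([(u-c["cx"])/c["fx"],(v-c["cy"])/c["fy"],1]); o=T[:3,3]
    return o+r*(z-o[2])/r[2]
def proj(c,p):
    T=c["world_from_camera"]; q=T[:3,:3].T@(np.asarray(p)-T[:3,3]); return q[0]/q[2]*c["fx"]+c["cx"],q[1]/q[2]*c["fy"]+c["cy"]
E
python3 - <<'E'
from h import *
for n in("top0","scene0"):
    c=load(n);w=world(c);z=w[...,2]
    m=((z>.065)&(z<.14)&(w[...,0]>.3)&(w[...,0]<.65)&(w[...,1]<.25)&(w[...,1]>-.05)&(c["depth"]>0)).astype(np.uint8)
    m=cv2.morphologyEx(m,cv2.MORPH_OPEN,np.ones((3,3)))
    k,l,st,ce=cv2.connectedComponentsWithStats(m); i=1+np.argmax(st[1:,4]); 
    P=w[l==i]; r=cv2.minAreaRect((P[:,:2]*1000).astype(np.float32)); print(n,st[i],r,cv2.boxPoints(r).tolist(),np.percentile(P[:,2],[5,50,95]))
c=load("top0");a=cv2.resize(c["color"][175:280,180:300],None,fx=6.6,fy=5.7*1.158,interpolation=cv2.INTER_CUBIC)[:600]
cv2.imwrite("pics/topc.png",cv2.resize(c["color"][180:280,170:300],None,fx=6,fy=6,interpolation=cv2.INTER_CUBIC))
c=load("scene0");cv2.imwrite("pics/scenec.png",cv2.resize(c["color"][180:270,150:270],None,fx=6.5,fy=6.5,interpolation=cv2.INTER_CUBIC))
E
```

```text
top0 [ 202  185   87   88 5517] ((518.3097534179688, 144.58477783203125), (200.46347045898438, 231.06353759765625), 16.469438552856445) [[389.43670654296875, 226.9603271484375], [454.94415283203125, 5.377067565917969], [647.1828002929688, 62.209228515625], [581.6753540039062, 283.79248046875]] [0.07437441 0.07993055 0.10194808]
scene0 [ 166  190   96   62 4188] ((518.5507202148438, 145.0631103515625), (209.50653076171875, 231.14878845214844), 16.239891052246094) [[385.65570068359375, 226.73074340820312], [450.29864501953125, 4.804967880249023], [651.4457397460938, 63.395477294921875], [586.8027954101562, 285.3212585449219]] [0.07274999 0.07976644 0.10420449]
```

View pics/topc.png

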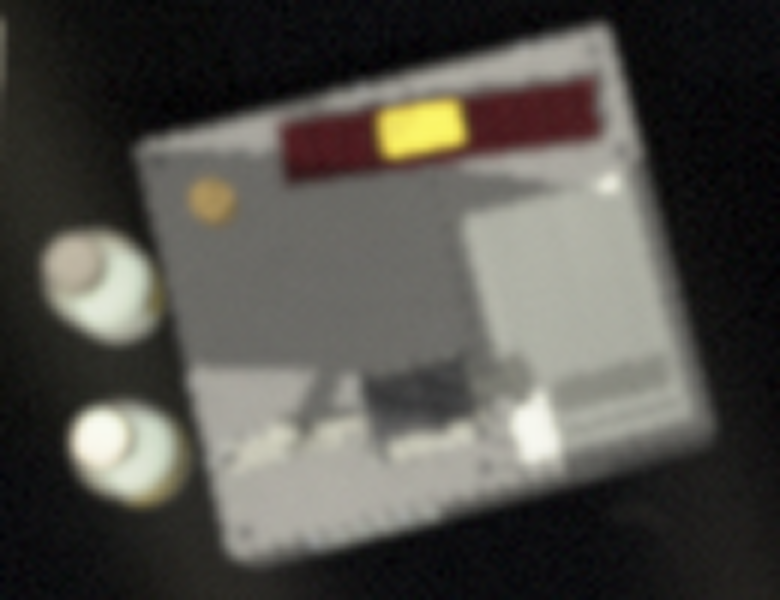

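The crop shows the dark thumb plate at crop (417,395), the shutter's stop at (615,375), the brass weight at (212,200) and the slide case at (440,130). The box is centred near (0.518, 0.145) with yaw 0.287. I'll move above it for the wrist view.

```bash
python3 -m handwheel '0 0 0 -0.01 -0.134; 0 0 0 -0.01 -0.134; 0 0 0 -0.01 -0.134; 0 0 0 -0.01 -0.134; 0 0 0 -0.01 -0.132; 0 -0.01 -0.048 0 0; 0 -0.01 -0.048 0 0; 0 -0.01 -0.048 0 0'
python3 -m handwheel '0 -0.01 -0.048 0 0; 0 -0.01 -0.048 0 0; 0 -0.01 -0.048 0 0; 0 -0.01 -0.048 0 0; 0 -0.01 -0.048 0 0; 0 0 -0.04 0 0;0 0 -0.03 0 0; 0 0 0 0 0'
python3 - <<'E'
from cell import env, vision
import cv2,numpy as np
s=env.state(); print(s["time_s"],s["ee_pos"],s["tool_rot"].__repr__(),s["finger_gap"],s["ft_force"])
c=vision.capture("wrist"); cv2.imwrite("pics/w1.png",c["color"]); np.savez("pics/w1.npz",**c); print(c["fx"],np.round(c["world_from_camera"],3))
E
```

```text
time_s: 0.9
ee_pos: [0.3018, 0.4492, 0.2947]
tool_rot: [[-0.959, -0.285, -0.0], [-0.285, 0.959, -0.001], [0.001, -0.001, -1.0]]
ft_force: [1.2, -0.0, -0.6]
finger_gap: 0.0427
time_s: 1.7
ee_pos: [0.4386, 0.1632, 0.2952]
tool_rot: [[-0.961, -0.278, 0.0], [-0.278, 0.961, -0.001], [0.0, -0.001, -1.0]]
ft_force: [0.1, 1.3, 0.1]
finger_gap: 0.0429
1.7 [0.4385808  0.16321579 0.2952342 ] array([[-9.60721455e-01, -2.77514407e-01,  2.00341654e-04],
       [-2.77514400e-01,  9.60720385e-01, -1.44886185e-03],
       [ 2.09607728e-04, -1.44755036e-03, -9.99998930e-01]]) 0.04287757589783635 [0.08878897 1.27161661 0.13796435]
316.94229243686925 [[-0.278  0.922  0.269  0.37 ]
 [ 0.961  0.267  0.076  0.143]
 [-0.001  0.279 -0.96   0.424]
 [ 0.     0.     0.     1.   ]]
```

View pics/w1.png

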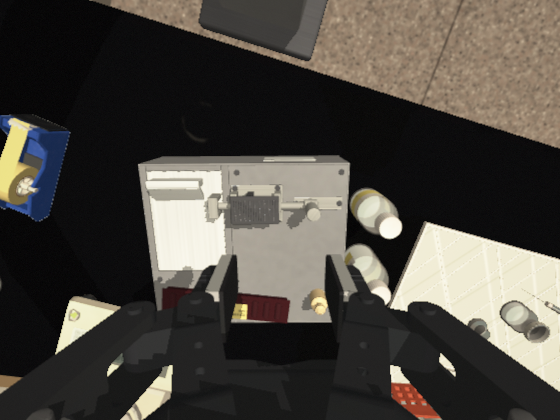

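The wrist view shows the thumb plate at about (254,208), the knob at (313,212), the staple at (213,207) and the finger stop at (175,186). I'll measure these.

Run:
```python
from h import *
c=load("w1");w=world(c)
yaw=.2865;O=np.array([.5184,.1448,0]);R=np.array([[np.cos(yaw),-np.sin(yaw),0],[np.sin(yaw),np.cos(yaw),0],[0,0,1]])
# box edges in wrist view
z=w[...,2];m=((z>.07)&(z<.14)&(w[...,0]<.66)&(w[...,1]<.29)&(w[...,1]>-.02)&(c["depth"]>0)&(np.mgrid[:420,:560][0]<265)).astype(np.uint8)
k,l,st,_=cv2.connectedComponentsWithStats(m);i=1+np.argmax(st[1:,4]);P=w[l==i];b=(P-O)@R
print("box-frame extents",np.percentile(b,[.5,99.5],axis=0).round(4).tolist())
g=(w-O)@R
for nm,lo,hi in(("plate",.104,.116),("knob",.118,.135)):
    q=g[(g[...,2]>lo)&(g[...,2]<hi)&(abs(g[...,0]+.055)<.035)&(g[...,1]>-.05)&(g[...,1]<.11)]
    print(nm,len(q),q.min(0).round(4),q.max(0).round(4),q.mean(0).round(4))
q=g[(g[...,2]>.092)&(g[...,2]<.102)&(g[...,1]<-.035)&(g[...,1]>-.12)&(g[...,0]<-.02)]
print("stop",len(q),np.percentile(q,[2,50,98],axis=0).round(4).tolist())
cv2.imwrite("pics/w1c.png",cv2.resize(c["color"][150:240,130:360],None,fx=3.4,fy=3.4,interpolation=cv2.INTER_CUBIC))
for n in("plate",(.0,.013,.11)),:
    pass
np.set_printoptions(suppress=True)
for u,v,zz in((254,208,.11),(313,212,.1265),(175,182,.097)): print(((ray(c,u,v,zz)-O)@R).round(4))
```

```text
box-frame extents [[-0.0998, -0.1144, 0.0738], [0.0204, 0.1124, 0.1258]]
plate 1400 [-0.0701 -0.0131  0.1043] [-0.0404  0.0772  0.1159] [-0.0556  0.0139  0.1099]
knob 173 [-0.0619  0.0644  0.1181] [-0.0485  0.0773  0.129 ] [-0.056   0.0708  0.1255]
stop 665 [[-0.0836, -0.1014, 0.0923], [-0.0779, -0.0711, 0.0962], [-0.0489, -0.0358, 0.1006]]
[-0.057   0.0122  0.11  ]
[-0.0573  0.0712  0.1265]
[-0.082  -0.0707  0.097 ]
```

View pics/w1c.png

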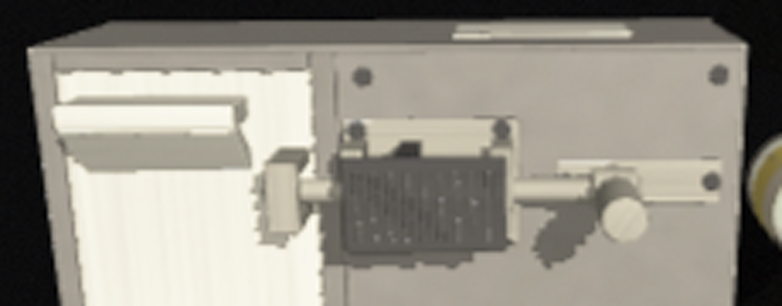

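Plate centre is at box (-0.055, 0.012), knob at (-0.056, 0.071) and stop front at (-0.083, -0.071). The plate-to-knob distance of 59 mm matches the spec. I'll line up above.

```bash
cat >> h.py <<'E'
yaw=.2865;O=np.array([.5184,.1448,0]);R=np.array([[np.cos(yaw),-np.sin(yaw),0],[np.sin(yaw),np.cos(yaw),0],[0,0,1]])
def st():
    from cell import env
    s=env.state();t=s["tool_rot"]
    print("t %.2f box"%s["time_s"],((s["ee_pos"]-O)@R).round(4),"tool yaw %.4f"%np.arctan2(-t[0,1],t[1,1]),"F",np.round(R.T@s["ft_force"],1),"gap %.4f"%s["finger_gap"])
E
python3 -m handwheel '0.07 -0.006 -0.006 0.03 -0.005; 0.07 -0.006 -0.006 0.04 0; 0.07 -0.0043 -0.0049 0.04 0;0.07 0 0 0.02 0; 0.07 0 0 0 0; 0.07 0 0 0 0' >/dev/null
python3 - <<'E'
from h import *; st()
from cell import vision
c=vision.capture("wrist"); np.savez("pics/w2.npz",**c); cv2.imwrite("pics/w2.png",c["color"])
E
```

```text
t 2.35 box [-0.0546  0.0293  0.1656] tool yaw 0.2946 F [-0.  -1.  -0.2] gap 0.0397
```

View pics/w2.png

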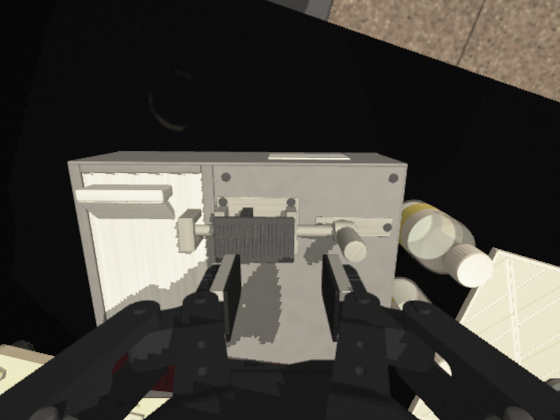

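The left finger at (335,290) looks about over the plate-knob gap, which runs from (297,235) to (338,240). I'll re-measure the features and the fingers from this closer view.

```bash
python3 -m handwheel '0.07 0 -0.006 0 0.008; 0.07 0 0 0 0; 0.07 0 0 0 0' >/dev/null
python3 - <<'E'
from h import *; st()
from cell import vision
c=vision.capture("wrist"); np.savez("pics/w3.npz",**c)
for n in("w2","w3"):
  c=load(n);g=(world(c)-O)@R;ok=c["depth"]>0
  def ex(nm,m):
    q=g[m&ok]; print(n,nm,len(q),np.percentile(q,[1,50,99],axis=0).round(4).tolist() if len(q) else "")
  X,Y,Z=g[...,0],g[...,1],g[...,2]
  V=np.mgrid[:420,:560][0]
  ex("plate",(Z>.106)&(Z<.114)&(abs(X+.055)<.025)&(Y>-.03)&(Y<.05)&(V<250))
  ex("knob",(Z>.122)&(Z<.131)&(abs(X+.055)<.02)&(Y>.055)&(Y<.09)&(V<262))
  f=(Z>.135)&(Z<.19)&(abs(X+.055)<.03)
  ex("fingL",f&(Y>.0293)&(Y<.075));ex("fingR",f&(Y<.02)&(Y>-.03))
E
```

```text
t 2.70 box [-0.0543  0.0221  0.1661] tool yaw 0.2846 F [ 0.1 -1.1  0.1] gap 0.0399
w2 plate 2681 [[-0.0698, -0.0122, 0.1078], [-0.0599, 0.0119, 0.1099], [-0.0489, 0.0365, 0.1115]]
w2 knob 464 [[-0.0616, 0.0646, 0.1222], [-0.0558, 0.0707, 0.1262], [-0.0489, 0.0773, 0.1277]]
w2 fingL 1597 [[-0.0672, 0.0486, 0.1547], [-0.0629, 0.0502, 0.1755], [-0.0452, 0.062, 0.1899]]
w2 fingR 1611 [[-0.0668, -0.0042, 0.1547], [-0.0623, 0.0077, 0.1758], [-0.0448, 0.0093, 0.1899]]
w3 plate 2731 [[-0.0697, -0.0122, 0.108], [-0.0596, 0.0121, 0.1099], [-0.0484, 0.0364, 0.1116]]
w3 knob 458 [[-0.0616, 0.0646, 0.1223], [-0.0558, 0.0706, 0.1262], [-0.0489, 0.0773, 0.1278]]
w3 fingL 1523 [[-0.0666, 0.0415, 0.1553], [-0.0623, 0.0432, 0.1754], [-0.0447, 0.055, 0.1899]]
w3 fingR 1522 [[-0.0667, -0.0114, 0.155], [-0.0624, 0.0005, 0.1755], [-0.0448, 0.0021, 0.1898]]
```

The left finger (0.0415–0.055) fits the gap (0.037–0.064), and the tips are about 11 mm ahead of the TCP. Descending.

```bash
S='from h import *; st()'
python3 -m handwheel '0.07 0 0.0015 0.02 0; 0.07 0 0 0.018 0; 0.07 0 0 0 0; 0.07 0 0 0 0' >/dev/null; python3 -c "$S"
python3 -m handwheel '0.07 0 0 0.004 0; 0.07 0 0 0.003 0; 0.07 0 0 0 0' >/dev/null; python3 -c "$S"
```

```text
t 3.15 box [-0.0547  0.0237  0.1276] tool yaw 0.2852 F [ 0.3 -0.6  0.3] gap 0.0396
t 3.45 box [-0.054   0.0238  0.1208] tool yaw 0.2852 F [ 0.6 -0.5  3.9] gap 0.0397
```

```bash
S='from h import *; st()'
python3 -m handwheel '0.07 0 0 0.003 0; 0.07 0 0 0.0025 0; 0.07 0 0 0 0' >/dev/null; python3 -c "$S"
python3 -m handwheel '0.07 0 0 0.0015 0; 0.07 0 0 0 0; 0.07 0 0 0 0' >/dev/null; python3 -c "$S"
```

```text
t 3.75 box [-0.054   0.0238  0.1152] tool yaw 0.2853 F [-0.4 -0.1  6.9] gap 0.0400
t 4.05 box [-0.054   0.0238  0.1144] tool yaw 0.2851 F [-2.9 -0.3 12.9] gap 0.0403
```

Catch is on its stop. Now slide left.

```bash
S='from h import *; st()'
python3 -m handwheel '0.07 0 0.004 0 0; 0.07 0 0.004 0 0; 0.07 0 0 0 0' >/dev/null; python3 -c "$S"
python3 -m handwheel '0.07 0 0.004 0 0; 0.07 0 0.004 0 0; 0.07 0 0 0 0' >/dev/null; python3 -c "$S"
```

```text
t 4.35 box [-0.0536  0.0297  0.1144] tool yaw 0.2838 F [-0.8 -6.9 11.5] gap 0.0394
t 4.65 box [-0.0536  0.0376  0.1144] tool yaw 0.2836 F [-0.6 -7.9 11.7] gap 0.0395
```

```bash
S='from h import *; st()'
python3 -m handwheel '0.07 0 0.004 0 0; 0.07 0 0.004 0 0; 0.07 0 0.004 0 0; 0.07 0 0 0 0' >/dev/null; python3 -c "$S"
python3 -m handwheel '0.07 0 0.003 0 0; 0.07 0 0.002 0 0; 0.07 0 0 0 0' >/dev/null; python3 -c "$S"
python3 - <<'E'
from h import *
from cell import vision
c=vision.capture("wrist"); np.savez("pics/w4.npz",**c); cv2.imwrite("pics/w4.png",c["color"])
E
```

```text
t 5.05 box [-0.0536  0.0495  0.1143] tool yaw 0.2836 F [-0.9 -7.4 12. ] gap 0.0397
t 5.35 box [-0.0536  0.0543  0.1143] tool yaw 0.2834 F [-0.2 -8.7 12. ] gap 0.0394
```

View pics/w4.png

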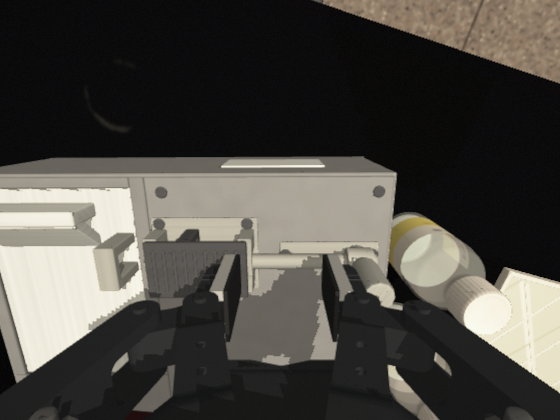

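The knob at (370,275) has moved with the left finger and the staple at (115,260) is empty. I'll push the last bit to the stop.

```bash
S='from h import *; st()'
python3 -m handwheel '0.07 0 0.0015 0 0; 0.07 0 0 0 0; 0.07 0 0 0 0' >/dev/null; python3 -c "$S"
python3 -m handwheel '0.07 0 0.001 0 0; 0.07 0 0 0 0; 0.07 0 0 0 0' >/dev/null; python3 -c "$S"
python3 - <<'E'
from h import *
c=load("w4");g=(world(c)-O)@R
X,Y,Z=g[...,0],g[...,1],g[...,2]
m=(Z>.122)&(Z<.131)&(abs(X+.055)<.02)&(Y>.07)&(Y<.12)&(c["depth"]>0)
print(m.sum(),np.percentile(g[m],[1,50,99],axis=0).round(4).tolist())
E
```

```text
t 5.70 box [-0.0536  0.0551  0.1143] tool yaw 0.2827 F [ 0.2 -9.9 12.2] gap 0.0399
t 6.00 box [-0.0536  0.0552  0.1143] tool yaw 0.2820 F [ -0.3 -13.2  12.2] gap 0.0396
1032 [[-0.0659, 0.0737, 0.1222], [-0.0599, 0.0904, 0.1261], [-0.0449, 0.1006, 0.1308]]
```

The stop is reached: the force rises with no further motion. I'll relieve the side load, lift, and look.

```bash
S='from h import *; st()'
python3 -m handwheel '0.07 0 -0.004 0 0; 0.07 0 0 0 0; 0.07 0 0 -0.01 0; 0.07 0 0 -0.03 0; 0.07 0 0 -0.03 0; 0.5 0 0 0 0; 0.8 0 0 0 0' >/dev/null; python3 -c "$S"
python3 - <<'E'
from h import *
from cell import vision
c=vision.capture("wrist"); np.savez("pics/w5.npz",**c); cv2.imwrite("pics/w5.png",c["color"])
g=(world(c)-O)@R
X,Y,Z=g[...,0],g[...,1],g[...,2];ok=c["depth"]>0;V=np.mgrid[:420,:560][0]
for nm,m in(("knob",(Z>.122)&(Z<.131)&(abs(X+.055)<.02)&(Y>.07)&(Y<.12)),("plate",(Z>.1)&(Z<.114)&(abs(X+.055)<.013)&(Y>-.01)&(Y<.03)),
 ("stop",(Z>.094)&(Z<.1)&(Y<-.035)&(Y>-.12)&(X<-.06))):
    q=g[m&ok];print(nm,len(q),np.percentile(q,[1,50,99],axis=0).round(4).tolist())
E
```

```text
t 6.70 box [-0.0546  0.0553  0.1836] tool yaw 0.2853 F [-0.6  0.6 -0.2] gap 0.0112
knob 386 [[-0.0617, 0.0883, 0.1224], [-0.0558, 0.0946, 0.126], [-0.0489, 0.1011, 0.1276]]
plate 2150 [[-0.0679, -0.0095, 0.1086], [-0.0555, 0.0101, 0.11], [-0.0422, 0.0295, 0.1115]]
stop 1151 [[-0.0836, -0.1017, 0.0942], [-0.0789, -0.074, 0.0965], [-0.0651, -0.0365, 0.0988]]
```

View pics/w5.png

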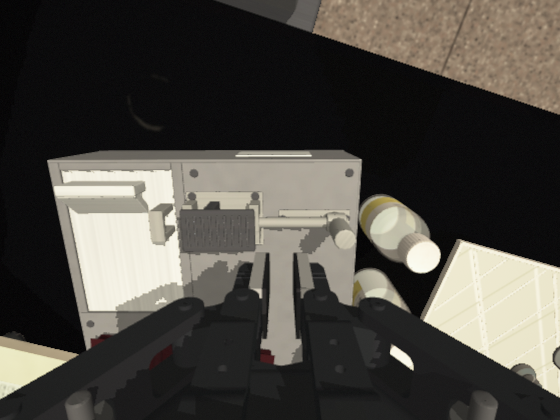

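The knob moved 23.9 mm, the plate is back up at 0.110, and the rod end is clear of the staple at (160,222). Now to the front of the finger stop, fingers shut.

```bash
S='from h import *; st()'
python3 -m handwheel '1 0.016 -0.04 0 0; 1 0.016 -0.04 0 0; 1 0.0155 -0.04 0 0; 1 0 -0.008 0 0; 1 0 0 0.03 0; 1 0 0 0.03 0; 1 0 0 0 0; 1 0 0 0 0' >/dev/null; python3 -c "$S"
python3 - <<'E'
from h import *
from cell import vision
c=vision.capture("wrist"); np.savez("pics/w6.npz",**c); cv2.imwrite("pics/w6.png",c["color"])
g=(world(c)-O)@R;X,Y,Z=g[...,0],g[...,1],g[...,2]
m=(Z>.102)&(Z<.125)&(X<-.08)&(X>-.13)&(Y<-.04)&(Y>-.11)&(c["depth"]>0)
print("finger",m.sum(),np.percentile(g[m],[1,50,99],axis=0).round(4).tolist())
E
```

```text
t 7.55 box [-0.1028 -0.0723  0.1228] tool yaw 0.2856 F [0.7 0.5 0.7] gap 0.0003
finger 586 [[-0.1152, -0.0857, 0.1132], [-0.1144, -0.0724, 0.1201], [-0.11, -0.0595, 0.1249]]
```

View pics/w6.png

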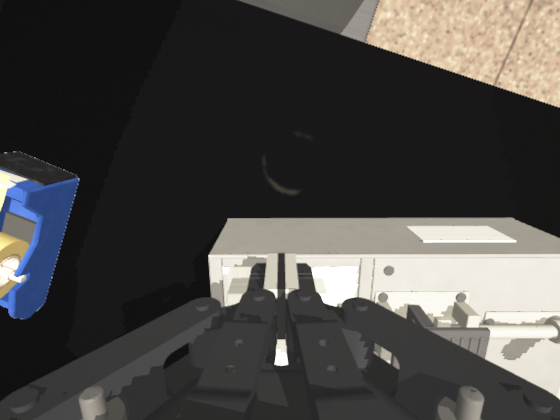

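The shut fingers at (282,270) stand just in front of the finger stop, which runs from (230,280) to (325,290). Descend and push.

```bash
S='from h import *; st()'
python3 -m handwheel '1 0 0 0.015 0; 1 0 0 0.006 0; 1 0 0 0 0; 1 0 0 0 0' >/dev/null; python3 -c "$S"
python3 -m handwheel '1 -0.006 0 0 0; 1 -0.006 0 0 0; 1 -0.006 0 0 0; 1 0 0 0 0' >/dev/null; python3 -c "$S"
```

```text
t 8.00 box [-0.1019 -0.0727  0.103 ] tool yaw 0.2852 F [-0.1 -0.8 -0.3] gap 0.0003
t 8.40 box [-0.0831 -0.0727  0.1024] tool yaw 0.2854 F [ 0.3 -0.1 -0.4] gap -0.0004
```

```bash
S='from h import *; st()'
python3 -m handwheel '1 -0.006 0 0 0; 1 -0.006 0 0 0' >/dev/null; python3 -c "$S"
python3 - <<'E'
from h import *
from cell import vision
for n in("wrist","scene","top"):
    c=vision.capture(n); np.savez(f"pics/{n}7.npz",**c)
    if n=="scene": cv2.imwrite("pics/s7.png",cv2.resize(c["color"][160:280,140:290],None,fx=4.8,fy=4.8,interpolation=cv2.INTER_CUBIC))
    g=(world(c)-O)@R;X,Y,Z=g[...,0],g[...,1],g[...,2]
    m=(Z>.09)&(Z<.1)&(X<.02)&(X>-.1)&(Y<-.04)&(Y>-.105)&(c["depth"]>0)
    q=g[m]; print(n,len(q),np.percentile(q,[1,25,50,75,99],axis=0).round(4).tolist() if len(q) else "")
E
```

```text
t 8.60 box [-0.0723 -0.0727  0.1022] tool yaw 0.2851 F [-1.9  0.  -0.7] gap 0.0001
wrist 743 [[-0.0846, -0.1022, 0.0901], [-0.0838, -0.0957, 0.0939], [-0.0626, -0.0761, 0.096], [-0.0618, -0.0621, 0.0972], [-0.059, -0.0475, 0.0999]]
scene 49 [[-0.0843, -0.1, 0.0905], [-0.0796, -0.0924, 0.0942], [-0.0619, -0.0837, 0.0959], [-0.0595, -0.0665, 0.0981], [-0.0515, -0.046, 0.0995]]
top 0
```

View pics/s7.png

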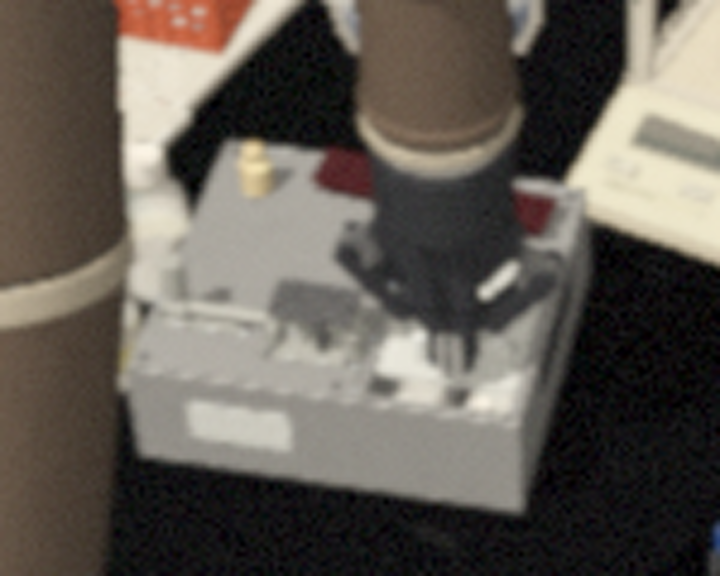

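The shutter is moving: the stop is at x≈-0.062, 21 mm in, under a push of about 1.9 N. Continuing.

```bash
S='from h import *; st()'
python3 -m handwheel '1 -0.008 0 0 0; 1 -0.008 0 0 0; 1 -0.008 0 0 0; 1 -0.008 0 0 0; 1 -0.008 0 0 0; 1 -0.005 0 0 0; 1 0 0 0 0' >/dev/null; python3 -c "$S"
python3 -m handwheel '1 -0.003 0 0 0; 1 -0.002 0 0 0; 1 0 0 0 0' >/dev/null; python3 -c "$S"
```

```text
t 9.45 box [-0.0261 -0.0727  0.1024] tool yaw 0.2854 F [ 0.3 -0.2 -0. ] gap 0.0002
t 9.75 box [-0.0235 -0.0728  0.1022] tool yaw 0.2850 F [-5.2 -0.1  2.8] gap 0.0001
```

```bash
S='from h import *; st()'
python3 -m handwheel '1 -0.002 0 0 0; 1 0 0 0 0; 1 0 0 0 0' >/dev/null; python3 -c "$S"
python3 -m handwheel '1 0.015 0 0 0; 1 0.015 0 0 0; 1 0.01 0 -0.02 0; 1 0.01 0 -0.04 0; 1 0.02 0 -0.04 0; 1 0.02 0 -0.04 0; 1 0 0 0 0; 1 0 0 0 0' >/dev/null; python3 -c "$S"
python3 - <<'E'
from h import *
from cell import vision
c=vision.capture("wrist"); np.savez("pics/w8.npz",**c); cv2.imwrite("pics/w8.png",c["color"])
g=(world(c)-O)@R
X,Y,Z=g[...,0],g[...,1],g[...,2];ok=c["depth"]>0
for nm,m in(("knob",(Z>.122)&(Z<.131)&(abs(X+.055)<.02)&(Y>.06)&(Y<.12)),("plate",(Z>.1)&(Z<.114)&(abs(X+.055)<.013)&(Y>-.01)&(Y<.03)),
 ("stop",(Z>.094)&(Z<.1)&(Y<-.05)&(Y>-.12)&(X<.03)&(X>-.09))):
    q=g[m&ok];print(nm,len(q),np.percentile(q,[1,50,99],axis=0).round(4).tolist())
E
```

```text
t 10.05 box [-0.0233 -0.0728  0.102 ] tool yaw 0.2848 F [-10.8   0.6   7.6] gap 0.0001
t 10.85 box [-0.1096 -0.0726  0.2434] tool yaw 0.2853 F [-0.2 -0.4 -0.4] gap 0.0001
knob 225 [[-0.062, 0.088, 0.1223], [-0.0562, 0.0935, 0.126], [-0.0491, 0.1016, 0.1279]]
plate 1168 [[-0.0679, -0.0098, 0.1085], [-0.0553, 0.0098, 0.11], [-0.0422, 0.0296, 0.1116]]Traceback (most recent call last):
  File "<stdin>", line 8, in <module>
    return _quantile_unchecked(
        a, q, axis, out, overwrite_input, method, keepdims, weights)
    return _ureduce(a,
                    func=_quantile_ureduce_func,
    ...<5 lines>...
                    overwrite_input=overwrite_input,
                    method=method)
    r = func(a, **kwargs)
    result = _quantile(arr,
                       quantiles=q,
    ...<2 lines>...
                       out=out,
                       weights=wgt)
    slices_having_nans = np.isnan(arr[-1, ...])
                                  ~~~^^^^^^^^^
IndexError: index -1 is out of bounds for axis 0 with size 0
```

View pics/w8.png

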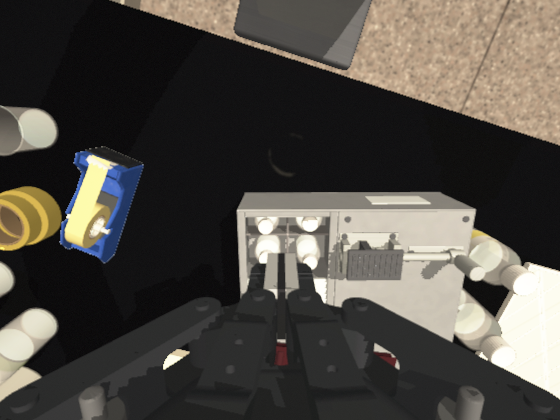

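The opening is clear with four vials visible at (285,240), but the gripper hides the stop. I'll move aside and measure it, and compare the bystanders with the start.

```bash
S='from h import *; st()'
python3 -m handwheel '1 0 0.03 -0.03 0; 1 0 0.04 -0.03 0; 1 0 0.04 0 0; 1 0 0.04 0 0; 1 0 0.04 0 0; 1 0 0.03 0 0; 1 0 0 0 0; 1 0 0 0 0' >/dev/null; python3 -c "$S"
python3 - <<'E'
from h import *
from cell import vision
def e(q): return np.percentile(q,[1,50,99],axis=0).round(4).tolist() if len(q) else "none"
for n in("wrist","top","scene"):
    c=vision.capture(n); np.savez(f"pics/{n}9.npz",**c); cv2.imwrite(f"pics/{n}9.png",c["color"])
    g=(world(c)-O)@R
    X,Y,Z=g[...,0],g[...,1],g[...,2];ok=c["depth"]>0
    for nm,m in(("knob",(Z>.122)&(Z<.131)&(abs(X+.055)<.02)&(Y>.06)&(Y<.12)),("plate",(Z>.1)&(Z<.114)&(abs(X+.055)<.013)&(Y>-.01)&(Y<.03)),
     ("stop",(Z>.093)&(Z<.101)&(Y<-.05)&(Y>-.105)&(X<.03)&(X>-.09))):
        q=g[m&ok];print(n,nm,len(q),e(q))
def cen(c,lo,hi,ux):
    h=cv2.cvtColor(c["color"],cv2.COLOR_BGR2HSV);m=cv2.inRange(h,lo,hi);M=np.zeros_like(m);M[ux]=m[ux];k=cv2.moments(M,True);return k["m00"],k["m10"]/max(k["m00"],1),k["m01"]/max(k["m00"],1)
a,b=load("top0"),load("top9")
for nm,lo,hi,u in(("case",(165,120,30),(180,255,160),np.s_[185:225,205:285]),("weight",(10,90,60),(22,255,255),np.s_[200:225,195:215])):
    print(nm,cen(a,lo,hi,u),cen(b,lo,hi,u))
cv2.imwrite("pics/fin.png",np.hstack([cv2.resize(b["color"][170:280,170:300],None,fx=3,fy=3),cv2.resize(a["color"][170:280,170:300],None,fx=3,fy=3)]))
d=cv2.absdiff(a["color"],b["color"]).max(2);d=(d>45).astype(np.uint8);k,l,s,_=cv2.connectedComponentsWithStats(d)
print([r.tolist() for r in s[1:] if r[4]>15])
E
```

```text
t 11.70 box [-0.1101  0.1477  0.3006] tool yaw 0.2870 F [-0.1  0.1  0.6] gap -0.0003
wrist knob 143 [[-0.0619, 0.0889, 0.1227], [-0.0562, 0.0952, 0.1261], [-0.0491, 0.1015, 0.1279]]
wrist plate 837 [[-0.0678, -0.0096, 0.1083], [-0.0555, 0.01, 0.11], [-0.0424, 0.0296, 0.1115]]
wrist stop 374 [[-0.0141, -0.1019, 0.0931], [-0.0102, -0.0759, 0.0964], [-0.0039, -0.0507, 0.0983]]
top knob 21 [[-0.0615, 0.0891, 0.1234], [-0.0561, 0.0957, 0.1259], [-0.0496, 0.1001, 0.1283]]
top plate 136 [[-0.0679, -0.0096, 0.1049], [-0.0555, 0.0095, 0.1101], [-0.0422, 0.0297, 0.1137]]
top stop 66 [[-0.0145, -0.101, 0.0931], [-0.0088, -0.0729, 0.0956], [-0.0014, -0.0508, 0.1]]
scene knob 15 [[-0.0637, 0.0909, 0.1233], [-0.0573, 0.0968, 0.1267], [-0.0516, 0.101, 0.129]]
scene plate 97 [[-0.0677, -0.0098, 0.1058], [-0.0571, 0.0115, 0.1099], [-0.043, 0.0298, 0.1137]]
scene stop 49 [[-0.0175, -0.1004, 0.093], [-0.0121, -0.0781, 0.0966], [-0.0041, -0.0523, 0.1003]]
case (250.0, 244.24, 201.064) (231.0, 244.62337662337663, 201.03463203463204)
weight (40.0, 205.05, 213.075) (19.0, 206.42105263157896, 212.57894736842104)
[[226, 185, 48, 12, 166], [233, 197, 15, 10, 122], [193, 205, 91, 44, 1201], [210, 206, 7, 11, 49], [359, 209, 26, 26, 375], [177, 219, 10, 10, 77], [93, 223, 79, 80, 4148], [259, 231, 10, 7, 34], [270, 231, 8, 9, 56], [255, 235, 7, 9, 47], [262, 237, 26, 20, 132], [211, 245, 7, 12, 40], [255, 245, 7, 12, 47], [267, 247, 6, 6, 23], [168, 254, 11, 25, 87], [77, 263, 31, 40, 523], [190, 266, 8, 10, 39], [138, 305, 112, 115, 6561], [0, 319, 60, 41, 1415], [115, 323, 13, 6, 43], [122, 333, 6, 5, 19], [145, 334, 8, 5, 24], [138, 347, 12, 8, 34], [277, 363, 7, 14, 53], [333, 365, 10, 13, 73], [153, 367, 12, 13, 57], [0, 369, 70, 51, 1772], [154, 392, 7, 7, 24], [161, 401, 7, 11, 38], [168, 410, 5, 4, 16]]
```

View pics/wrist9.png

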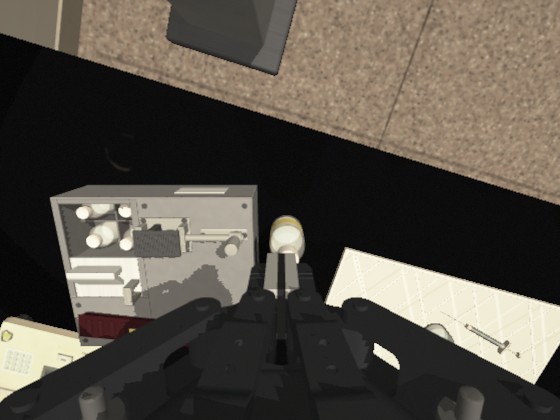

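The stop now stands at x≈-0.0136, 70 mm open. The difference list shows a change at (372,222), where the yellow tape is, so I'll check it.

```bash
python3 - <<'E'
from h import *
a,b=load("top0"),load("top9")
f=lambda c:cv2.resize(c["color"][175:285,165:425],None,fx=2.7,fy=2.7,interpolation=cv2.INTER_CUBIC)
cv2.imwrite("pics/fin.png",np.vstack([f(a),f(b)]))
E
python3 - <<'E'
from h import *
for v in("top","scene"):
  a,b=load(v+"0"),load(v+"9")
  for c in(a,b):
    h=cv2.cvtColor(c["color"],cv2.COLOR_BGR2HSV);g=(world(c)-0)
    m=cv2.inRange(h,(18,90,60),(35,255,255))
    k,l,s,ce=cv2.connectedComponentsWithStats(m); print(v,"yellow",[(r[4].item(),x.round(1).tolist(),g[l==i].mean(0).round(3).tolist(),int(h[...,2][l==i].mean())) for i,(r,x) in enumerate(zip(s,ce)) if i and r[4]>25])
    X,Y,Z=g[...,0],g[...,1],g[...,2]
    G=(g-O)@R
    for nm,mm in(("botL",(G[...,1]>.118)&(G[...,1]<.2)&(abs(G[...,0])<.1)&(Z>.085)&(Z<.125)),("case",(G[...,0]>.04)&(G[...,0]<.11)&(Z>.093)&(Z<.112)&(abs(G[...,1])<.115)),("right",(Y<-.12)&(Y>-.45)&(Z>.04)&(Z<.2)&(X>.3)&(X<.75))):
      q=g[mm&(c["depth"]>0)]; print("  ",nm,len(q),np.median(q,0).round(4) if len(q) else "")
E
```

```text
top yellow [(518, [344.6, 109.0], [0.892, -0.152, 0.058], 187), (220, [289.5, 120.8], [0.838, 0.014, 0.085], 240), (137, [239.7, 200.9], [0.587, 0.146, 0.114], 209), (529, [371.2, 221.7], [0.554, -0.234, 0.03], 184), (40, [205.0, 213.1], [0.547, 0.236, 0.134], 154), (221, [342.1, 235.1], [0.507, -0.143, 0.065], 220)]
   botL 171 [0.4515 0.2906 0.1069]
   case 439 [0.5874 0.1463 0.096 ]
   right 1208 [ 0.6368 -0.2171  0.0659]
top yellow [(508, [344.6, 108.8], [0.891, -0.151, 0.063], 190), (220, [289.5, 120.8], [0.834, 0.014, 0.096], 240), (132, [239.6, 201.1], [0.589, 0.147, 0.107], 147), (493, [371.3, 221.5], [0.555, -0.235, 0.027], 134), (35, [205.4, 213.1], [0.552, 0.24, 0.105], 213), (221, [342.1, 235.1], [0.506, -0.143, 0.071], 221)]
   botL 170 [0.5081 0.2912 0.1076]
   case 433 [0.5877 0.1448 0.0959]
   right 1212 [ 0.637  -0.2161  0.0648]
scene yellow [(178, [306.0, 166.5], [0.849, 0.012, 0.076], 228), (256, [356.3, 181.7], [0.883, -0.148, 0.05], 185), (99, [227.4, 195.9], [0.603, 0.155, 0.088], 182), (37, [159.8, 235.4], [0.425, 0.279, 0.026], 182), (200, [308.0, 261.7], [0.502, -0.151, 0.062], 206), (667, [343.8, 269.6], [0.552, -0.237, 0.023], 181)]
   botL 189 [0.4536 0.2913 0.1042]
   case 289 [0.5845 0.1475 0.0962]
   right 1634 [ 0.6359 -0.2269  0.0637]
scene yellow [(178, [305.9, 166.4], [0.857, 0.015, 0.069], 236), (247, [356.3, 181.8], [0.873, -0.15, 0.058], 193), (84, [227.5, 196.1], [0.584, 0.142, 0.108], 145), (34, [159.9, 235.3], [0.424, 0.278, 0.028], 191), (190, [308.3, 261.7], [0.511, -0.148, 0.051], 213), (626, [343.7, 270.0], [0.549, -0.238, 0.026], 150)]
   botL 182 [0.4515 0.2907 0.1048]
   case 314 [0.586  0.1473 0.0957]
   right 1615 [ 0.6368 -0.2271  0.0641]
```

Everything is in place; the differences are only the arm's shadow. Handing in.

```bash
python3 -c "
from cell import env; print(env.hand_in())"
```

```text
the job is handed in; nothing more can be done
None
```

The box is open and the job was handed in at about 12 s of robot time. One finger held the catch on its stop while the other pushed the knob to the bolt's stop. I then lifted so the catch sprang up, and pushed the shutter to its stop with the fingers shut.

Last checks, after the arm moved clear and the force reading was about zero:
- **Bolt:** the knob stands at box y of about 0.095, against 0.071 at the start. That is 24 mm drawn.
- **Catch:** the plate top is back at a height of 0.110, so the catch is up.
- **Shutter:** the stop's front edge went from x = -0.0836 to about -0.014, which is 70 mm open.
- **Things around the box:** in the top and scene cameras, the slide case and the things on the right are where they were, within the measuring noise.
- **Weight:** it kept its place in the top view, within half a pixel.
- **Reagent bottles:** their median position differed in one top-camera comparison. I put this down to the median jumping between the two bottles, because the scene view agreed within 2 mm.
- **Yellow tape:** an image difference flagged it, but its centroid did not move. Only its brightness had changed, from the arm's shadow.

I could not view the last before-and-after picture because the 12-picture limit was reached, so the checks on the things around the box rest on the numbers.

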